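Tip the drainage balls into the wide clay pot

TASK

Put the two clay drainage balls into the wide, low clay pot: take the metal scoop by its handle, carry it level, bring its lip down over the pot, close to the rim (no more than about 5 cm above it), and only then tip it so that both balls roll in and none bounces out. Leave the pot standing where it is, and set the empty scoop down the right way up on the bench top.

Things in the scene. Friction and masses are not known exactly. Their poses are not given: they have to be found in the camera images.
- scoop: Open aluminium scoop, 120 x 70 mm, 0.2 kg. Origin: middle of lip edge, 14 mm above its underside; +x points out over the lip, z up. Back wall x -120; walls up to z +30. Floor z -11, its last 36 mm ramps up 17 deg to the lip: level keeps the balls in, lip down 50 deg empties it. Handle: bar along x, 14 wide, 16 high, at y 0, z +66, x -124 to -40, post at back end. Grip across it at x -72 (balance).
- wide_pot: The wide, low terracotta pot: 140 mm across the rim, 80 mm high, wall 6 mm (about 128 mm clear at the mouth); empty, loose, 0.45 kg. Origin: centre of its underside, z up. Not the narrow, taller pot (92 mm across, 125 mm high), the big pot by the edge or the flat saucer.
- ball1: Fired-clay drainage ball, 26 mm in diameter, 18 g, lying loose in the scoop. Origin: its centre.
- ball2: The second ball, the same as the first, also lying in the scoop. Origin: its centre.
Things that resemble listed ones, but are neither listed nor needed, are in the scene too. What is shaped like the scoop but purple is not meant.

How it is judged:
By the outcome, as a careful person would: the job done as asked, in the order asked, and still so for the second after the job is handed in, with the robot touching nothing.
It also fails if it takes over 64 s, if anything falls off the work surface, if the arm or the gripper's body presses on something with over 40 N, if the wrist force passes 120 N, or if a joint passes its speed limit or range.

ROBOT

A 6-joint arm with a two-finger parallel gripper is mounted at the origin on the work surface. World frame = base frame: x ahead of the robot, y to its left, z up, the work surface at z = 0. Lengths are in m, angles in rad, forces in N, time in s.
With the tool pointing down it reaches from about 0.325 to 0.9 m from the base axis. Payload 3.5 kg.
Tool frame: the origin (TCP) lies at the very end of the fingers, on their centre line; the grasp point (between the pads) lies 19 mm behind it; z points along the fingers, y is the line along which they close (so a half turn about z gives the same grasp; the last joint's range is limited). The gripper opens to 85 mm and grips with 20 to 120 N. Pads are 22 mm wide; open, the fingers measure 114 mm over their backs; the gripper's body (76 mm by 85 mm) begins 54 mm behind the grasp point. The pads swing forward as they close: fully open they stand 13 mm farther back than shut.
Start: joints at [-1.44, 0.276, -0.026, 1.268, 0, 1.467], TCP at [0.145, -0.608, 0.231] pointing down, gripper open.
Joint ranges: [-3.12, 3.12], [-0.85, 1.88], [-1.08, 1.24], [-1.95, 2.15], [-1.57, 1.53], [-3.14, 3.14]. Speed limits (rad/s): [2.57, 2.57, 3.14, 3.14, 3.14, 3.14].

INTERFACE

Orientations are given as [roll, pitch, yaw] about the fixed x, y, z axes, in that order (R = Rz(yaw) Ry(pitch) Rx(roll)).
In Python, from plant import readout, snapshot, job_done, look_for, place_of gives the robot as it stands.
- The arm moves only by the tool step_arm, never from a script. Its argument "series" is one flat list of numbers, 7 for each row, row after row: the shift along the world's x, y, z in mm, then the turn, a rotation vector about the world's x, y, z in degrees, then the finger opening in mm, from 0 to 85.4. A call has exactly 10 rows; each row is the pose to reach, as a shift and turn from the pose commanded when the call began; what a row does not reach only later rows make up. A row lasts 1/12 s, in which the tool goes at most 41.7 mm and 7.16 degrees, less where a joint would pass 70% of its speed; a pose out of reach is approached as far as the arm can. A call with a gripper value outside its range is refused whole. The fingers move at their own pace and stop on an object; "squeeze" is the grip in N (left out, the last holds). Time passes only in rows, so rows that repeat a pose let the fingers close, or fill a call up. It gives the time, the measured TCP pose, the force, the opening and the grip force at its end, in the units of the state.
- readout.get_state(): the state, without advancing time (a new reading comes with each control period).
- snapshot(name): name is "scene" or "top" or "wrist"; returns a dict with "pixels" (420x560x3 uint8, blue, green, red), "camera_matrix" (3x3 intrinsics, pixels), "rvec" (rotation vector, rad) and "tvec" (3), from world to camera coordinates, as OpenCV has them. Camera axes: x right, y down, z forward; pixel columns grow to the right and rows downward; lengths in m; the calibration is good to about 2 mm. A picture is of the moment at which its call begins. There is no depth.
- job_done(): hands the job in; it is judged then, once.
Trained networks look in a picture, given as the dict that the camera call returned (one of the last four; its "shot" number tells which), for a name from the list of things; names that differ only in an ending like _2 or _b are one class to them, and where a whole thing is asked for, a point or a joint stands for the part that bears it (a point fixed in the world has none). Each returns a list of dicts, best first, with "conf" (0 to 1); they miss things now and then, are a little off and sometimes report something else, mostly with a low value. They report only what shows in the picture. A call takes as long as a camera call. They do not tell look-alikes from the thing itself.
- look_for(name, picture): "point" ([x, y, z] in m, in world coordinates, good to about 4 mm: the middle of the surface that is visible of it).
- place_of(name, picture): "point" ([x, y, z] in m, in world coordinates, good to about 4 mm: a listed point, or the origin of a listed thing).
The state is a dict: "time": time; "joints": joint angles; "joint_vel": joint speeds; "joint_efforts": joint torques, N m; "eef_pos": TCP position; "orientation": TCP orientation; "force": force on the tool from outside, world axes, zero at the start; "ft_torque": the same for the moment, N m; "gripper_width": finger opening in m; "finger_force": force on a finger pad.
Only numpy, scipy, OpenCV 4.12 (cv2) and the standard library are available. Lean on these libraries where they do the work, as an engineer would, in place of code of your own. Each camera call takes 0.05 s, during which the arm holds its last target. There are 200 camera calls.

## Working session

There is one attempt and no reset: what is moved stays moved. The work goes in short steps, Python scripts to look and compute and a tool call to move; the robot and the scene stay as the last step left them, time stands still between calls to the robot, and variables do not carry over. Pictures are saved under pics/ and viewed, at most 10 in all, crops included, and the job is handed in when it is done.

Besides the shell and the picture viewer there is one more tool, called after ">>>" in YAML: its name, and indented under it one key for each argument. step_arm: Moves the arm, as the interface text tells. Its arguments: {"type":"object","properties":{"series":{"type":"array","items":{"type":"number"}},"squeeze":{"type":"number"}},"required":["series"]}

```bash
mkdir -p pics; cat > h.py <<'E'
from plant import *
import cv2,numpy as np
def save(n,f):
    s=snapshot(n);cv2.imwrite('pics/'+f,s['pixels']);return s
def px(s,p):
    return cv2.projectPoints(np.array(p,float).reshape(-1,1,3),s['rvec'],s['tvec'],s['camera_matrix'],None)[0].reshape(-1,2).round(1)
def ray(s,u,v,z):
    R=cv2.Rodrigues(s['rvec'])[0];c=-R.T@s['tvec'].ravel();d=R.T@np.linalg.inv(s['camera_matrix'])@[u,v,1]
    return c+d*(z-c[2])/d[2]
E
python3 - <<'E'
from h import *
st=readout.get_state();print(st['eef_pos'],st['orientation'],st['time'],st['force'])
for n in['scene','top']:
    s=save(n,n+'0.png')
    for t in['scoop','wide_pot','ball1']:
        for f in(place_of,look_for):
            print(n,t,f.__name__,[(np.round(d['point'],3).tolist(),round(d['conf'],2),px(s,d['point'])[0].tolist()) for d in f(t,s)])
a=cv2.imread('pics/scene0.png');b=cv2.imread('pics/top0.png')
E
```

```text
[ 0.14468488 -0.60720515  0.23013208] [-3.13934012e+00 -2.27334090e-04  2.33760340e-01] 0.0 [0.34681752 0.17934079 0.77107798]
scene scoop call [([0.259, -0.421, 0.017], 0.87, [171.7, 111.2]), ([0.547, -0.16, 0.016], 0.66, [217.6, 223.7]), ([0.755, -0.31, 0.016], 0.66, [114.2, 282.1]), ([0.349, -0.244, 0.017], 0.6, [218.4, 151.6])]
scene scoop call [([0.428, -0.23, 0.026], 0.84, [210.5, 174.3]), ([0.587, -0.211, 0.013], 0.79, [190.4, 232.1]), ([0.196, -0.392, 0.024], 0.79, [190.6, 96.7]), ([0.779, -0.242, 0.012], 0.62, [137.4, 302.9])]
scene wide_pot call [([0.54, 0.054, 0.001], 0.67, [307.7, 251.8])]
scene wide_pot call [([0.518, 0.052, 0.04], 0.71, [310.7, 234.6])]
scene ball1 call [([0.61, -0.237, 0.013], 0.55, [175.6, 237.1])]
scene ball1 call []
top scoop call [([0.353, -0.246, 0.014], 0.86, [359.2, 267.9]), ([0.262, -0.419, 0.012], 0.73, [433.2, 306.5]), ([0.757, -0.315, 0.015], 0.68, [383.3, 102.8])]
top scoop call [([0.204, -0.391, 0.009], 0.93, [421.8, 331.3]), ([0.777, -0.254, 0.012], 0.86, [358.4, 95.7]), ([0.417, -0.234, 0.012], 0.73, [353.1, 241.2]), ([0.58, -0.212, 0.01], 0.56, [342.6, 174.5])]
top wide_pot call [([0.537, 0.057, 0.001], 0.95, [233.8, 193.3])]
top wide_pot call [([0.541, 0.065, 0.033], 0.66, [228.6, 190.0])]
top ball1 call [([0.575, -0.218, 0.017], 0.54, [345.6, 175.8]), ([0.608, -0.238, 0.018], 0.39, [353.4, 162.2])]
top ball1 call [([0.568, -0.218, 0.025], 0.46, [346.0, 178.5])]
```

View pics/top0.png

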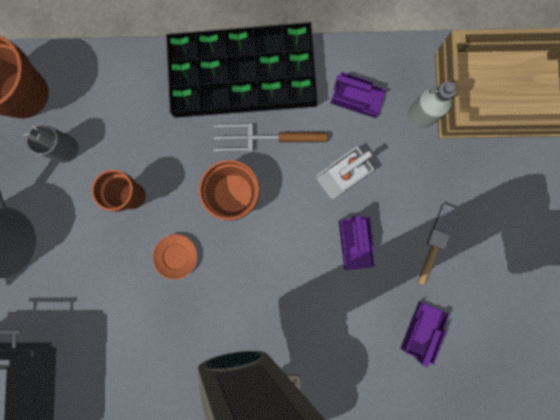

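View pics/scene0.png

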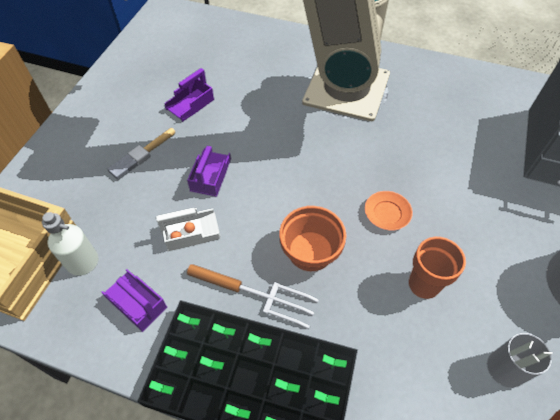

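The aluminium scoop is at about (345,172) in the top view and (190,228) in the scene view, with two balls in it. The wide pot is at (230,190) top and (312,238) scene. I'll zoom in on the scoop.

```bash
python3 - <<'E'
import cv2,numpy as np
b=cv2.imread('pics/top0.png')[130:215,300:410];a=cv2.imread('pics/scene0.png')[190:265,130:240]
z=lambda i:cv2.resize(i,(770,int(i.shape[0]*3.5*2)),interpolation=cv2.INTER_CUBIC)
b=cv2.resize(b,None,fx=3.6,fy=3.6,interpolation=2);a=cv2.resize(a,None,fx=3.6,fy=3.6,interpolation=2)
c=np.zeros((306,800,3),np.uint8);c[:b.shape[0],:396]=b;c[:a.shape[0],400:796]=a
cv2.imwrite('pics/c1.png',c)
E
```

```text
(no output)
```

View pics/c1.png

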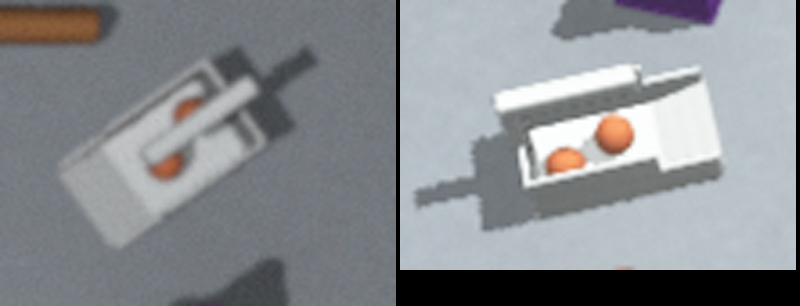

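```bash
python3 - <<'E'
from h import *
from scipy.optimize import least_squares
s1=snapshot('top');s2=snapshot('scene')
P=np.array([[0,-35,14],[0,35,14],[-120,-35,44],[-120,35,44],[-40,0,88],[-124,0,88]])/1000.
ut=np.array([[62,170],[118,247],[208,62],[265,140],[150,155],[252,86]])/3.6+[300,130]
us=np.array([[700,72],[720,160]])/3.6+[130,190]-[400/3.6,0]
us2=(np.array([[638,68],[496,97]])/3.6)+[130-400/3.6,190]
def W(q,P):
    c,s=np.cos(q[2]),np.sin(q[2]);return P@np.array([[c,-s,0],[s,c,0],[0,0,1]]).T+[q[0],q[1],0]
for fl in(0,1):
    Q=P.copy()
    if fl: Q[[0,1]]=Q[[1,0]];Q[[2,3]]=Q[[3,2]]
    f=lambda q:np.r_[(px(s1,W(q,Q))-ut).ravel(),(px(s2,W(q,Q[[0,1]]))-us).ravel(),(px(s2,W(q,Q[[4,5]]))-us2).ravel()]
    r=least_squares(f,[.547,-.16,2.1],diff_step=1e-3);print(r.cost,r.x,np.degrees(r.x[2]));print(f(r.x).reshape(-1,2).round(1).tolist())
    q=r.x;print('grip',W(q,np.array([[-.072,0,.08]])))
    print(q)
# pot rim circle: ellipse fit by colour in top
for s,n in((s1,'top'),(s2,'scene')):
    h=cv2.cvtColor(s['pixels'],cv2.COLOR_BGR2HSV);m=cv2.inRange(h,(3,110,60),(18,255,255))
    k,lab,st,c=cv2.connectedComponentsWithStats(m)
    for i in range(1,k):
        if st[i,4]>300:print(n,st[i],c[i].round(1))
    print(px(s,[[.539,.055,.08],[.609,.055,.08],[.469,.055,.08],[.539,.125,.08],[.539,-.015,.08],[.539,.055,0]]).tolist())
E
```

```text
665.7757407407414 [ 0.54752238 -0.16155782  2.11839362] 121.37501403285309
[[-2.5, -1.7], [-2.7, 1.1], [0.5, -0.2], [0.8, 2.8], [-1.8, 0.9], [1.3, 0.7], [6.0, 27.0], [-3.8, -22.7], [-1.1, 0.4], [-0.8, -0.7]]
grip [[ 0.58500827 -0.22302983  0.08      ]]
[ 0.54752238 -0.16155782  2.11839362]
1580.2424074074058 [ 0.54708308 -0.15991543  2.09999683] 120.3209554778757
[[12.0, 22.8], [-18.5, -23.0], [16.1, 25.7], [-15.3, -21.0], [-2.4, 1.4], [1.2, 1.7], [2.8, 1.7], [0.9, 2.7], [-0.3, 0.2], [-0.1, -1.5]]
grip [[ 0.58343181 -0.22206662  0.08      ]]
[ 0.54708308 -0.15991543  2.09999683]
top [   0   36   23   79 1254] [ 8.8 72.4]
top [279 133  48   9 386] [302.7 136.6]
top [ 199  160   61   60 2801] [228.8 189.5]
top [  92  170   43   41 1125] [114.1 189.3]
top [ 153  234   44   45 1531] [174.6 256.4]
[[229.9, 188.4], [230.0, 158.3], [229.8, 218.9], [199.6, 188.7], [260.4, 188.1], [234.6, 192.6]]
scene [   0   42   51  130 3658] [ 17.2 105.3]
scene [ 365  191   47   39 1422] [388.  210.2]
scene [  0 193  48  29 469] [ 22.1 207.1]
scene [ 280  206   66   65 3287] [312.1 237.1]
scene [  0 234  53  83 631] [ 23.3 276.9]
scene [ 409  237   56   61 2434] [435.5 266.1]
scene [188 265  53  27 578] [213.9 277.4]
[[310.3, 233.4], [300.1, 261.6], [319.8, 207.2], [342.8, 243.1], [278.7, 224.0], [308.2, 251.6]]
```

>>> step_arm:
  series: [220, 190, 10, 0, 0, 54, 85, 220, 190, 10, 0, 0, 54, 85, 220, 190, 10, 0, 0, 54, 85, 220, 190, 10, 0, 0, 54, 85, 220, 190, 10, 0, 0, 54, 85, 220, 190, 10, 0, 0, 54, 85, 220, 190, 10, 0, 0, 54, 85, 220, 190, 10, 0, 0, 54, 85, 220, 190, 10, 0, 0, 54, 85, 220, 190, 10, 0, 0, 54, 85]
  squeeze: 60

```text
time: 1.63
eef_pos: [0.365, -0.4179, 0.2414]
orientation: [3.142, 0.001, 1.175]
force: [0.2, -0.1, 0.9]
gripper_width: 0.0853
finger_force: 0.0
```

>>> step_arm:
  series: [220, 195, -20, 0, 0, 54, 85, 220, 195, -20, 0, 0, 54, 85, 220, 195, -20, 0, 0, 54, 85, 220, 195, -20, 0, 0, 54, 85, 220, 195, -20, 0, 0, 54, 85, 220, 195, -20, 0, 0, 54, 85, 220, 195, -20, 0, 0, 54, 85, 220, 195, -20, 0, 0, 54, 85, 220, 195, -20, 0, 0, 54, 85, 220, 195, -20, 0, 0, 54, 85]

```text
time: 2.47
eef_pos: [0.5843, -0.2241, 0.2209]
orientation: [-3.141, -0.0, 2.115]
force: [0.3, -0.1, 0.2]
gripper_width: 0.0847
finger_force: 0.0
```

```bash
python3 - <<'E'
from h import *
st=readout.get_state();print(st['eef_pos'],st['orientation'],st['time'],st['joints'])
s=save('wrist','w1.png')
q=[.547,-.161,np.radians(121)]
c,n=np.cos(q[2]),np.sin(q[2])
P=np.array([[-40,0,88],[-124,0,88],[-72,0,88],[0,35,14],[0,-35,14],[-120,35,44],[-120,-35,44]])/1000
print(px(s,P@np.array([[c,-n,0],[n,c,0],[0,0,1]]).T+[q[0],q[1],0]).tolist())
print([d for t in('scoop','ball1') for d in place_of(t,s)])
E
```

```text
[ 0.58430183 -0.22412489  0.22087591] [-3.14053156e+00 -3.70828474e-04  2.11455726e+00] 2.4667 [-4.69189328e-01  2.83787903e-01 -3.88071969e-02  1.24907754e+00
 -7.03930965e-04  5.57846180e-01]
[[287.8, 160.6], [287.4, 249.6], [287.6, 196.5], [253.7, 108.9], [321.6, 109.1], [254.4, 227.9], [320.2, 228.1]]
[{'point': [0.7542, -0.311, 0.0138], 'conf': 0.83}, {'point': [0.5481, -0.1622, 0.0126], 'conf': 0.77}, {'point': [0.3502, -0.2483, 0.0113], 'conf': 0.59}, {'point': [0.579, -0.2198, 0.017], 'conf': 0.59}, {'point': [0.6085, -0.2439, 0.017], 'conf': 0.56}]
```

View pics/w1.png

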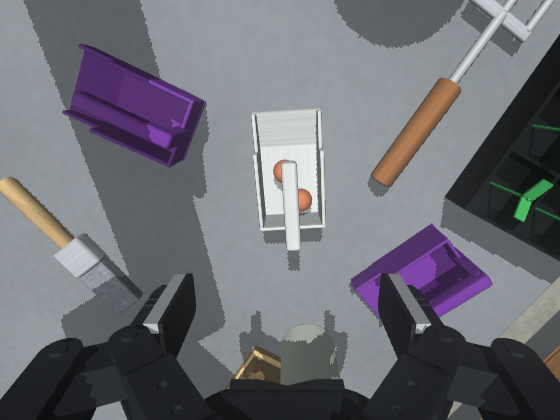

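The scoop sits about 3° further counterclockwise than my estimate: the handle runs from (288,163) to (293,248) in the wrist view. I'll correct for that and descend.

>>> step_arm:
  series: [2.5, 1, -40, 0, 0, 3, 60, 2.5, 1, -75, 0, 0, 3, 60, 2.5, 1, -105, 0, 0, 3, 60, 2.5, 1, -125, 0, 0, 3, 60, 2.5, 1, -140, 0, 0, 3, 60, 2.5, 1, -150, 0, 0, 3, 60, 2.5, 1, -156, 0, 0, 3, 60, 2.5, 1, -160, 0, 0, 3, 60, 2.5, 1, -160, 0, 0, 3, 60, 2.5, 1, -160, 0, 0, 3, 60]

```text
time: 3.45
eef_pos: [0.5879, -0.2226, 0.0623]
orientation: [3.141, 0.002, 2.17]
force: [-0.2, -1.2, 0.6]
gripper_width: 0.0598
finger_force: 0.0
```

>>> step_arm:
  series: [0, 0, 0, 0, 0, 0, 40, 0, 0, 0, 0, 0, 0, 25, 0, 0, 0, 0, 0, 0, 18, 0, 0, 0, 0, 0, 0, 14, 0, 0, 0, 0, 0, 0, 10, 0, 0, 0, 0, 0, 0, 8, 0, 0, 0, 0, 0, 0, 8, 0, 0, 0, 0, 0, 0, 8, 0, 0, 0, 0, 0, 0, 8, 0, 0, 0, 0, 0, 0, 8]
  squeeze: 60

```text
time: 4.28
eef_pos: [0.5873, -0.2223, 0.0619]
orientation: [-3.141, 0.001, 2.171]
force: [-1.8, 0.4, 5.9]
gripper_width: 0.013
finger_force: 59.1
```

>>> step_arm:
  series: [0, 0, 2, 0, 0, 0, 8, 0, 0, 6, 0, 0, 0, 8, 0, 0, 13, 0, 0, 0, 8, 0, 0, 23, 0, 0, 0, 8, 0, 0, 35, 0, 0, 0, 8, 0, 0, 48, 0, 0, 0, 8, 0, 0, 61, 0, 0, 0, 8, 0, 0, 73, 0, 0, 0, 8, 0, 0, 84, 0, 0, 0, 8, 0, 0, 92, 0, 0, 0, 8]

```text
time: 5.12
eef_pos: [0.5881, -0.2224, 0.1557]
orientation: [3.14, 0.002, 2.171]
force: [-0.2, 0.1, -3.5]
gripper_width: 0.0131
finger_force: 58.5
```

>>> step_arm:
  series: [0, 0, 6, 0, 0, 0, 8, 0, 0, 10, 0, 0, 0, 8, 0, 0, 13, 0, 0, 0, 8, 0, 0, 15, 0, 0, 0, 8, 0, 0, 16, 0, 0, 0, 8, 0, 0, 16, 0, 0, 0, 8, 0, 0, 16, 0, 0, 0, 8, 0, 0, 16, 0, 0, 0, 8, 0, 0, 16, 0, 0, 0, 8, 0, 0, 16, 0, 0, 0, 8]

```text
time: 5.95
eef_pos: [0.5871, -0.2219, 0.169]
orientation: [-3.141, -0.0, 2.171]
force: [0.7, -0.7, -2.7]
gripper_width: 0.0129
finger_force: 58.5
```

```bash
python3 - <<'E'
from h import *
st=readout.get_state();print(st['eef_pos'],st['orientation'],st['time'],st['force'],st['ft_torque'])
s=save('wrist','w2.png');t=snapshot('scene')
a=t['pixels'][150:260,130:270];a=cv2.resize(a,(509,400));w=cv2.resize(s['pixels'][0:420,180:400],(210,400))
cv2.imwrite('pics/c2.png',np.hstack([a,w]))
for p in(s,t): print([(np.round(d['point'],3).tolist(),round(d['conf'],2)) for n in('scoop','ball1') for d in place_of(n,p)])
E
```

```text
[ 0.58712524 -0.22192724  0.16903568] [-3.14136490e+00 -4.57645153e-04  2.17108679e+00] 5.95 [ 0.65370181 -0.65946812 -2.73137359] [ 0.02137381  0.03862282 -0.01904451]
[([0.547, -0.161, 0.119], 0.94), ([0.353, -0.247, 0.016], 0.68), ([0.58, -0.216, 0.122], 0.78), ([0.607, -0.244, 0.125], 0.51)]
[([0.754, -0.31, 0.017], 0.98), ([0.258, -0.418, 0.017], 0.98), ([0.546, -0.16, 0.122], 0.65), ([0.349, -0.245, 0.018], 0.6), ([0.61, -0.235, 0.12], 0.58), ([0.58, -0.213, 0.119], 0.43)]
```

View pics/c2.png

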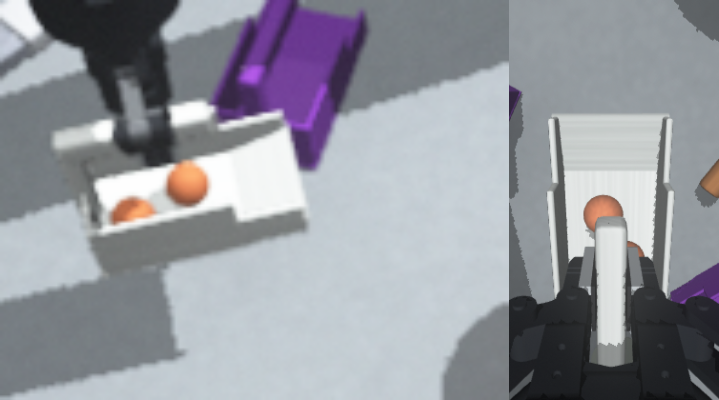

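Both balls are in the held scoop, which is level with its lip at about (0.547,-0.161,0.121). Next I carry it level to the pot.

>>> step_arm:
  series: [0, 3, 0, 0, 0, 0, 8, 0, 8, 0, 0, 0, 0, 8, 0, 16, 0, 0, 0, 0, 8, 1, 26, 0, 0, 0, 0, 8, 1, 38, 0, 0, 0, 0, 8, 1, 50, 0, 0, 0, 0, 8, 1, 62, 0, 0, 0, 0, 8, 2, 74, 0, 0, 0, 0, 8, 2, 86, 0, 0, 0, 0, 8, 2, 98, 0, 0, 0, 0, 8]

```text
time: 7.08
eef_pos: [0.5893, -0.1225, 0.1694]
orientation: [3.141, 0.0, 2.172]
force: [0.2, 0.4, -2.7]
gripper_width: 0.0128
finger_force: 58.5
```

>>> step_arm:
  series: [0, 12, 0, 0, 0, 0, 8, 0, 24, 0, 0, 0, 0, 8, 1, 36, 0, 0, 0, 0, 8, 1, 48, 0, 0, 0, 0, 8, 1, 60, 0, 0, 0, 0, 8, 2, 71, 0, 0, 0, 0, 8, 2, 81, 0, 0, 0, 0, 8, 2, 89, 0, 0, 0, 0, 8, 2, 95, 0, 0, 0, 0, 8, 2, 98, 0, 0, 0, 0, 8]

```text
time: 7.92
eef_pos: [0.5912, -0.0251, 0.1693]
orientation: [-3.142, -0.0, 2.172]
force: [0.0, -0.9, -3.7]
gripper_width: 0.0128
finger_force: 58.5
```

>>> step_arm:
  series: [0, 1, -1, 0, 0, 0, 8, 0, 1, -3, 0, 0, 0, 8, 0, 1, -6, 0, 0, 0, 8, 0, 1, -9, 0, 0, 0, 8, 0, 1, -12, 0, 0, 0, 8, 0, 1, -14, 0, 0, 0, 8, 0, 1, -16, 0, 0, 0, 8, 0, 1, -17, 0, 0, 0, 8, 0, 1, -17, 0, 0, 0, 8, 0, 1, -17, 0, 0, 0, 8]

```text
time: 8.75
eef_pos: [0.5913, -0.025, 0.1523]
orientation: [3.142, -0.0, 2.171]
force: [0.6, 0.1, -4.4]
gripper_width: 0.0129
finger_force: 58.5
```

```bash
python3 - <<'E'
from h import *
from scipy.spatial.transform import Rotation as R
st=readout.get_state();print(st['eef_pos'],st['orientation'],st['time'],st['force'],st['joints'])
s=save('scene','s3.png');t=save('top','t3.png');w=snapshot('wrist')
a=cv2.resize(s['pixels'][160:290,210:370],(490,398));b=cv2.resize(w['pixels'][:,100:425],(308,398))
cv2.imwrite('pics/c3.png',np.hstack([a,b]))
for p in(s,t,w): print([(n,np.round(d['point'],3).tolist(),round(d['conf'],2)) for n in('scoop','ball1','wide_pot') for d in place_of(n,p)])
# tip tables: rotation about lip, axis scoop y
psi=st['orientation'][2];d=np.array([np.cos(psi),np.sin(psi),0]);y=np.array([-d[1],d[0],0])
v=-.072*d+np.array([0,0,.047])   # lip->TCP
for th in range(0,61,3):
    r=y*np.radians(th); print(th,(1000*(R.from_rotvec(r).apply(v)-v)).round(1).tolist(),np.degrees(r).round(1).tolist())
E
```

```text
[ 0.59130242 -0.02500527  0.15229982] [ 3.14158787e+00 -2.76117285e-05  2.17104000e+00] 8.75 [ 0.59136761  0.06433639 -4.3582194 ] [-1.51475613e-01  2.70250346e-01 -2.06989854e-01  1.09357149e+00
  2.34383684e-05  8.19077037e-01]
[('scoop', [0.257, -0.417, 0.018], 0.92), ('scoop', [0.352, -0.244, 0.017], 0.76), ('scoop', [0.753, -0.308, 0.015], 0.73), ('scoop', [0.551, 0.036, 0.102], 0.64), ('ball1', [0.582, -0.023, 0.106], 0.52), ('ball1', [0.617, -0.038, 0.101], 0.51), ('wide_pot', [0.538, 0.052, -0.002], 0.75)]
[('scoop', [0.756, -0.314, 0.016], 0.83), ('scoop', [0.259, -0.414, 0.012], 0.76), ('scoop', [0.354, -0.244, 0.014], 0.55)]
[('scoop', [0.55, 0.035, 0.104], 0.95), ('ball1', [0.583, -0.025, 0.111], 0.65), ('ball1', [0.613, -0.047, 0.105], 0.55), ('wide_pot', [0.536, 0.057, 0.002], 0.6)]
0 [0.0, 0.0, 0.0] [-0.0, -0.0, 0.0]
3 [-1.4, 2.1, 3.7] [-2.5, -1.7, 0.0]
6 [-3.0, 4.4, 7.3] [-5.0, -3.4, 0.0]
9 [-4.7, 6.8, 10.7] [-7.4, -5.1, 0.0]
12 [-6.4, 9.4, 13.9] [-9.9, -6.8, 0.0]
15 [-8.3, 12.1, 17.0] [-12.4, -8.5, 0.0]
18 [-10.2, 14.9, 19.9] [-14.9, -10.2, 0.0]
21 [-12.2, 17.8, 22.7] [-17.3, -11.9, 0.0]
24 [-14.3, 20.9, 25.2] [-19.8, -13.6, 0.0]
27 [-16.5, 24.1, 27.6] [-22.3, -15.3, 0.0]
30 [-18.7, 27.4, 29.7] [-24.8, -16.9, 0.0]
33 [-21.0, 30.7, 31.6] [-27.2, -18.6, 0.0]
36 [-23.4, 34.1, 33.3] [-29.7, -20.3, 0.0]
39 [-25.8, 37.6, 34.8] [-32.2, -22.0, 0.0]
42 [-28.2, 41.2, 36.1] [-34.7, -23.7, 0.0]
45 [-30.7, 44.8, 37.1] [-37.1, -25.4, 0.0]
48 [-33.2, 48.5, 38.0] [-39.6, -27.1, 0.0]
51 [-35.7, 52.2, 38.5] [-42.1, -28.8, 0.0]
54 [-38.2, 55.9, 38.9] [-44.6, -30.5, 0.0]
57 [-40.8, 59.6, 39.0] [-47.0, -32.2, 0.0]
60 [-43.3, 63.3, 38.9] [-49.5, -33.9, 0.0]
```

View pics/c3.png

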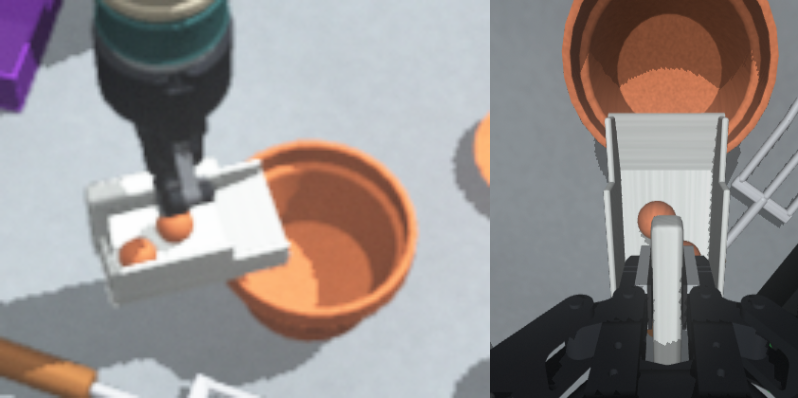

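>>> step_arm:
  series: [-0.5, 0.7, 1.2, -0.8, -0.6, 0, 8, -1, 1.4, 2.5, -1.7, -1.1, 0, 8, -1.4, 2.1, 3.7, -2.5, -1.7, 0, 8, -2, 2.9, 4.9, -3.3, -2.3, 0, 8, -2.5, 3.6, 6.1, -4.2, -2.8, 0, 8, -3, 4.4, 7.3, -5, -3.4, 0, 8, -3, 4.4, 7.3, -5, -3.4, 0, 8, -3, 4.4, 7.3, -5, -3.4, 0, 8, -3, 4.4, 7.3, -5, -3.4, 0, 8, -3, 4.4, 7.3, -5, -3.4, 0, 8]

```text
time: 10.18
eef_pos: [0.5884, -0.0207, 0.1596]
orientation: [-3.141, 0.106, 2.171]
force: [0.4, -0.4, -3.7]
gripper_width: 0.0127
finger_force: 58.5
```

>>> step_arm:
  series: [-0.6, 0.8, 1.1, -0.8, -0.6, 0, 8, -1.1, 1.6, 2.3, -1.6, -1.1, 0, 8, -1.7, 2.4, 3.4, -2.4, -1.7, 0, 8, -2.3, 3.3, 4.5, -3.2, -2.3, 0, 8, -2.8, 4.1, 5.5, -4, -2.8, 0, 8, -3.4, 5, 6.6, -4.9, -3.4, 0, 8, -4, 5.9, 7.7, -5.7, -4, 0, 8, -4.7, 6.8, 8.7, -6.5, -4.5, 0, 8, -5.3, 7.7, 9.7, -7.4, -5.1, 0, 8, -5.3, 7.7, 9.7, -7.4, -5.1, 0, 8]

```text
time: 11.02
eef_pos: [0.5823, -0.0121, 0.1693]
orientation: [-3.141, 0.263, 2.172]
force: [-0.8, 0.8, -3.6]
gripper_width: 0.0134
finger_force: 58.6
```

>>> step_arm:
  series: [-0.6, 0.9, 1, -0.8, -0.6, 0, 8, -1.3, 1.8, 2, -1.7, -1.1, 0, 8, -1.9, 2.8, 2.9, -2.5, -1.7, 0, 8, -2.5, 3.8, 3.8, -3.3, -2.2, 0, 8, -3.2, 4.8, 4.7, -4.1, -2.8, 0, 8, -3.9, 5.7, 5.7, -4.9, -3.4, 0, 8, -4.6, 6.8, 6.5, -5.7, -4, 0, 8, -5.3, 7.8, 7.4, -6.5, -4.5, 0, 8, -6, 8.8, 8.2, -7.4, -5.1, 0, 8, -6, 8.8, 8.2, -7.4, -5.1, 0, 8]

```text
time: 11.85
eef_pos: [0.5763, -0.0035, 0.1772]
orientation: [3.142, 0.42, 2.172]
force: [-1.0, -0.1, -3.7]
gripper_width: 0.0131
finger_force: 58.6
```

```bash
python3 - <<'E'
from h import *
st=readout.get_state();print(st['eef_pos'],st['time'],st['force'],st['joints'])
s=snapshot('scene');w=snapshot('wrist')
a=cv2.resize(s['pixels'][160:290,210:370],(490,398));b=cv2.resize(w['pixels'][:,100:425],(308,398))
cv2.imwrite('pics/c4.png',np.hstack([a,b]))
for p in(s,w): print([(n,np.round(d['point'],3).tolist(),round(d['conf'],2)) for n in('scoop','ball1') for d in place_of(n,p)])
E
```

```text
[ 0.57625125 -0.00345246  0.17719848] 11.85 [-1.01259117 -0.0526124  -3.72992831] [ 0.05838153  0.10757381 -0.41475371  0.8219032  -0.35628798  0.98687466]
[('scoop', [0.754, -0.311, 0.016], 0.92), ('scoop', [0.353, -0.244, 0.018], 0.9), ('scoop', [0.258, -0.421, 0.017], 0.72), ('scoop', [0.547, 0.034, 0.104], 0.71), ('ball1', [0.573, 0.038, 0.115], 0.56), ('ball1', [0.551, 0.028, 0.114], 0.47)]
[('scoop', [0.551, 0.036, 0.102], 0.79), ('ball1', [0.541, 0.027, 0.121], 0.9), ('ball1', [0.564, 0.036, 0.118], 0.76)]
```

View pics/c4.png

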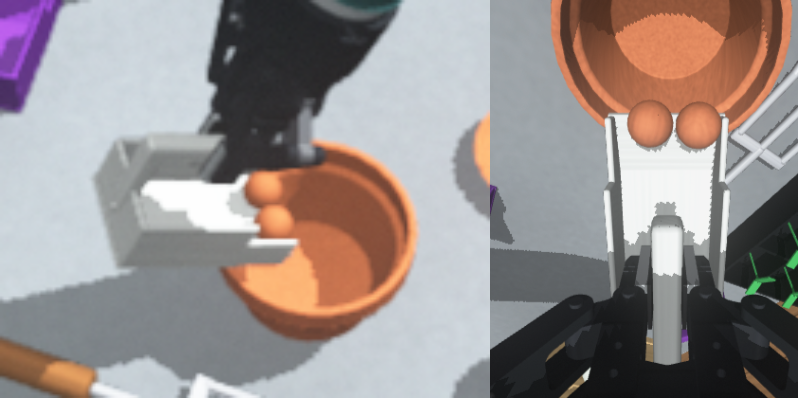

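The balls are rolling gently out at the lip over the pot, at (265,205) in the left half of the crop. I'll keep tipping.

>>> step_arm:
  series: [-1.4, 2.1, 1.6, -1.6, -1.1, 0, 8, -2.2, 3.3, 2.4, -2.5, -1.7, 0, 8, -3.7, 5.5, 3.7, -4.1, -2.8, 0, 8, -4.5, 6.6, 4.3, -4.9, -3.3, 0, 8, -6, 8.8, 5.4, -6.6, -4.5, 0, 8, -6.9, 10, 6, -7.4, -5, 0, 8, -9.3, 13.5, 7.5, -9.9, -6.7, 0, 8, -9.3, 13.5, 7.5, -9.9, -6.7, 0, 8, -11.7, 17.1, 8.5, -12.4, -8.4, 0, 8, -11.7, 17.1, 8.5, -12.4, -8.4, 0, 8]

```text
time: 12.98
eef_pos: [0.564, 0.0138, 0.1847]
orientation: [-3.138, 0.679, 2.175]
force: [-0.1, -0.4, -3.5]
gripper_width: 0.0129
finger_force: 58.8
```

>>> step_arm:
  series: [-1.2, 1.8, 0.6, -1.2, -0.8, 0, 8, -2.5, 3.6, 1, -2.4, -1.7, 0, 8, -3.8, 5.4, 1.5, -3.7, -2.5, 0, 8, -5, 7.3, 1.9, -4.9, -3.4, 0, 8, -6.3, 9.1, 2.2, -6.2, -4.2, 0, 8, -7.5, 11, 2.4, -7.4, -5.1, 0, 8, -8.8, 12.9, 2.6, -8.7, -5.9, 0, 8, -10, 14.7, 2.8, -9.9, -6.8, 0, 8, -10, 14.7, 2.8, -9.9, -6.8, 0, 8, -10, 14.7, 2.8, -9.9, -6.8, 0, 8]

```text
time: 13.82
eef_pos: [0.5554, 0.0278, 0.1884]
orientation: [-3.14, 0.888, 2.173]
force: [-0.3, 1.0, -2.5]
gripper_width: 0.0133
finger_force: 58.8
```

```bash
python3 - <<'E'
from h import *
st=readout.get_state();print(st['eef_pos'],st['orientation'],st['time'],st['force'],st['joints'])
s=snapshot('scene');w=snapshot('wrist')
a=cv2.resize(s['pixels'][160:290,210:370],(490,398));b=cv2.resize(w['pixels'][:,100:425],(308,398))
cv2.imwrite('pics/c5.png',np.hstack([a,b]))
for p in(s,w): print([(n,np.round(d['point'],3).tolist(),round(d['conf'],2)) for n in('scoop','ball1','wide_pot') for d in place_of(n,p)])
E
```

```text
[0.55535982 0.02776287 0.18838229] [-3.13992582  0.88800197  2.17272978] 13.8167 [-0.27260631  1.03178897 -2.51919785] [ 0.32904966  0.10725612 -0.59494702  0.5508952  -0.8443717   1.15503156]
[('scoop', [0.55, 0.034, 0.1], 0.94), ('scoop', [0.756, -0.307, 0.016], 0.81), ('scoop', [0.351, -0.244, 0.016], 0.8), ('scoop', [0.258, -0.419, 0.017], 0.65), ('ball1', [0.509, 0.081, 0.016], 0.57), ('ball1', [0.53, 0.092, 0.016], 0.42), ('wide_pot', [0.538, 0.055, -0.003], 0.56)]
[('scoop', [0.548, 0.037, 0.099], 0.62)]
```

View pics/c5.png

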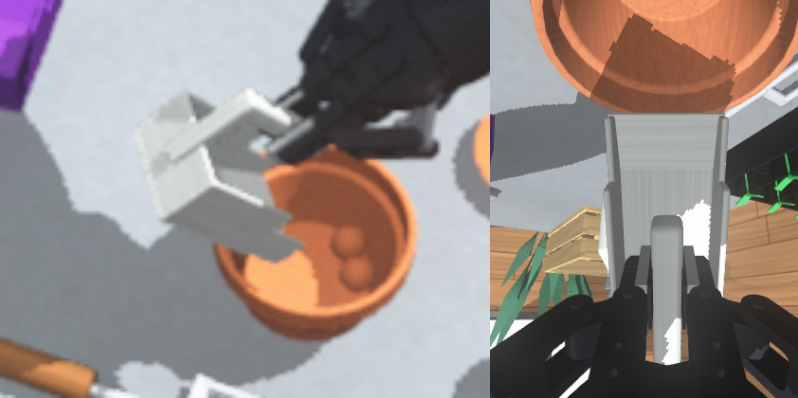

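Both balls lie in the pot, at (350,240) and (355,272) in the crop. I'll lift clear, level the scoop and return it to its original, clear spot.

>>> step_arm:
  series: [0, 0, 10, 0, 0, 0, 8, 0, 0, 25, 0, 0, 0, 8, 2, -3, 45, 4.2, 2.9, 0, 8, 4, -8, 60, 8.4, 5.7, 0, 8, 7, -14, 70, 12.6, 8.6, 0, 8, 10, -22, 75, 16.8, 11.5, 0, 8, 13, -32, 75, 21, 14.4, 0, 8, 16, -44, 75, 25.2, 17.2, 0, 8, 19, -58, 75, 29.4, 20.1, 0, 8, 22, -72, 75, 33.6, 23, 0, 8]

```text
time: 15.05
eef_pos: [0.5776, -0.0453, 0.266]
orientation: [3.14, 0.179, 2.171]
force: [0.7, 0.9, -3.6]
gripper_width: 0.013
finger_force: 58.7
```

>>> step_arm:
  series: [1, -18, 0, 4.2, 2.9, 0, 8, 2, -36, 0, 8.4, 5.7, 0, 8, 4, -55, 0, 8.4, 5.7, 0, 8, 5, -75, 0, 8.4, 5.7, 0, 8, 7, -96, -10, 8.4, 5.7, 0, 8, 8, -117, -20, 8.4, 5.7, 0, 8, 9, -138, -40, 8.4, 5.7, 0, 8, 10, -156, -60, 8.4, 5.7, 0, 8, 10, -170, -75, 8.4, 5.7, 0, 8, 10, -178, -85, 8.4, 5.7, 0, 8]

```text
time: 15.88
eef_pos: [0.5864, -0.2244, 0.1775]
orientation: [-3.139, 0.003, 2.17]
force: [-0.5, -0.1, -3.4]
gripper_width: 0.0132
finger_force: 58.8
```

```bash
python3 - <<'E'
from h import *
from scipy.spatial.transform import Rotation as R
st=readout.get_state();o=st['orientation'];print(st['eef_pos'],o,st['time'],st['force'])
c=R.from_euler('xyz',o);g=R.from_euler('xyz',[np.pi,0,2.171]);print(np.degrees((g*c.inv()).as_rotvec()),1000*(np.array([.588,-.2222,.0625])-st['eef_pos']))
E
```

```text
[ 0.58638486 -0.22439195  0.17746596] [-3.13905379e+00  2.89011313e-03  2.16975635e+00] 15.8833 [-0.45874446 -0.12387446 -3.38047633]
[ 0.21879342 -0.02664984  0.07146592] [   1.61514206    2.19194501 -114.96595741]
```

Lower to just above the bench, then ease down and check the force.

>>> step_arm:
  series: [1, 1, -10, 0, 0, 0, 8, 1, 1, -28, 0, 0, 0, 8, 1, 1, -48, 0, 0, 0, 8, 1, 1, -66, 0, 0, 0, 8, 1, 1, -82, 0, 0, 0, 8, 1, 1, -94, 0, 0, 0, 8, 1, 1, -103, 0, 0, 0, 8, 1, 1, -108, 0, 0, 0, 8, 1, 1, -111, 0, 0, 0, 8, 1, 1, -113, 0, 0, 0, 8]

```text
time: 16.72
eef_pos: [0.5888, -0.2214, 0.0662]
orientation: [3.141, 0.003, 2.171]
force: [0.3, 0.0, -3.4]
gripper_width: 0.0132
finger_force: 58.8
```

>>> step_arm:
  series: [0, 0, -0.3, 0, 0, 0, 8, 0, 0, -0.6, 0, 0, 0, 8, 0, 0, -0.9, 0, 0, 0, 8, 0, 0, -1.2, 0, 0, 0, 8, 0, 0, -1.5, 0, 0, 0, 8, 0, 0, -1.8, 0, 0, 0, 8, 0, 0, -2, 0, 0, 0, 8, 0, 0, -2, 0, 0, 0, 8, 0, 0, -2, 0, 0, 0, 8, 0, 0, -2, 0, 0, 0, 8]

```text
time: 17.55
eef_pos: [0.5883, -0.2213, 0.0638]
orientation: [3.141, 0.002, 2.171]
force: [-0.3, -0.3, -2.2]
gripper_width: 0.013
finger_force: 58.7
```

>>> step_arm:
  series: [0, 0, -0.3, 0, 0, 0, 8, 0, 0, -0.6, 0, 0, 0, 8, 0, 0, -0.9, 0, 0, 0, 8, 0, 0, -1.2, 0, 0, 0, 8, 0, 0, -1.5, 0, 0, 0, 8, 0, 0, -1.8, 0, 0, 0, 8, 0, 0, -1.8, 0, 0, 0, 8, 0, 0, -1.8, 0, 0, 0, 8, 0, 0, -1.8, 0, 0, 0, 8, 0, 0, -1.8, 0, 0, 0, 8]

```text
time: 18.38
eef_pos: [0.5883, -0.2213, 0.0621]
orientation: [3.141, 0.003, 2.171]
force: [-0.1, 0.1, -2.1]
gripper_width: 0.0128
finger_force: 58.8
```

>>> step_arm:
  series: [0, 0, -0.3, 0, 0, 0, 8, 0, 0, -0.6, 0, 0, 0, 8, 0, 0, -0.8, 0, 0, 0, 8, 0, 0, -0.8, 0, 0, 0, 8, 0, 0, -0.8, 0, 0, 0, 18, 0, 0, -0.8, 0, 0, 0, 25, 0, 0, -0.8, 0, 0, 0, 40, 0, 0, -0.8, 0, 0, 0, 55, 0, 0, -0.8, 0, 0, 0, 60, 0, 0, -0.8, 0, 0, 0, 60]

```text
time: 19.22
eef_pos: [0.5884, -0.2213, 0.0611]
orientation: [3.141, 0.002, 2.171]
force: [0.1, 0.3, 0.9]
gripper_width: 0.0601
finger_force: 0.0
```

>>> step_arm:
  series: [0, 0, 3, 0, 0, 0, 60, 0, 0, 10, 0, 0, 0, 60, 0, 0, 22, 0, 0, 0, 60, 0, 0, 38, 0, 0, 0, 60, 0, 0, 56, 0, 0, 0, 60, 0, 0, 76, 0, 0, 0, 60, 0, 0, 96, 0, 0, 0, 60, 0, 0, 115, 0, 0, 0, 60, 0, 0, 130, 0, 0, 0, 60, 0, 0, 140, 0, 0, 0, 60]

```text
time: 20.05
eef_pos: [0.5895, -0.2219, 0.205]
orientation: [3.139, 0.007, 2.171]
force: [-0.2, -0.5, 0.2]
gripper_width: 0.0602
finger_force: 0.0
```

```bash
python3 - <<'E'
from h import *
st=readout.get_state();print(st['eef_pos'],st['time'],st['force'],st['gripper_width'])
s=save('scene','s6.png')
print([(n,np.round(d['point'],3).tolist(),round(d['conf'],2)) for n in('scoop','ball1','wide_pot') for d in place_of(n,s)])
E
```

```text
[ 0.58953776 -0.22188027  0.20499893] 20.05 [-0.18046152 -0.48154456  0.17096996] 0.06021658546465348
[('scoop', [0.756, -0.308, 0.018], 0.94), ('scoop', [0.548, -0.163, 0.014], 0.8), ('scoop', [0.26, -0.421, 0.016], 0.75), ('scoop', [0.351, -0.242, 0.016], 0.58), ('ball1', [0.532, 0.092, 0.016], 0.68), ('ball1', [0.514, 0.085, 0.017], 0.63), ('wide_pot', [0.54, 0.053, -0.002], 0.87)]
```

View pics/s6.png

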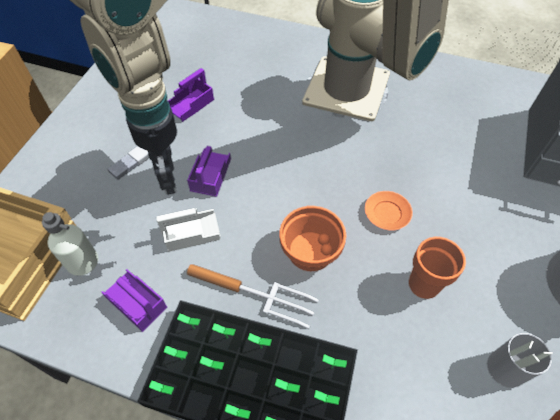

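The empty scoop stands upright at (190,228), both balls are in the pot at (325,242), and the gripper is clear of everything.

```bash
python3 -c "
from plant import *
print(job_done())"
```

```text
the job is handed in; nothing more can be done
None
```

Both balls are in the wide pot, which stayed where it was, the empty scoop is back on the bench the right way up, and the job was handed in after about 20 s of the 64 s allowed.

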